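# Spread a snap ring with pliers and hold it at the burnisher's axle groove

### The arm

A 7-joint arm with a two-finger parallel gripper is mounted at the origin on the work surface; the furniture and walls round the work are solid. World frame = base frame: x ahead of the robot, y to its left, z up, the work surface at z = 0. Lengths are in mm, angles in rad, forces in N, time in s.
With the tool pointing down it reaches from about 400 to 875 mm from the base axis. Payload 6.5 kg.
Tool frame: the origin (TCP) lies midway between the tips of the shut fingers; the grasp point (between the pads) lies 19 mm behind it; z points along the fingers, y is the line along which they close (so a half turn about z gives the same grasp; the last joint's range is limited). The gripper opens to 88 mm and grips with 3 to 60 N. Pads are 18 mm wide; open, the fingers measure 123 mm over their backs; the gripper's body (75 mm by 187 mm) begins 45 mm behind the grasp point.
Start: joints at [1.242, 0.536, -0.004, 1.538, 0.003, 1.067, -0.071], TCP at [168.857, -627.676, 238.716] pointing down, gripper open.
Joint ranges: [-2.7, 2.7], [-0.37, 2.16], [-1.27, 1.26], [0.24, 2.4], [-1.31, 4.45], [0.19, 1.91], [-2.76, 2.76]. Speed limits (rad/s): [2.39, 2.39, 3.14, 3.14, 3.14, 3.14, 3.14].

### API

Orientations are given as a rotation vector (axis times angle).
In Python, from plant import observe, camera, calibration, robot gives the robot as it stands.
- The arm moves only by the shell command python3 -m inch 'ROWS' [FORCE]. ROWS is JSON, a list of rows, each a list of 7 numbers: the shift along the world's x, y, z in m, then the turn, a rotation vector about the world's x, y, z in rad, then the opening in per cent of the stroke, from 0 (shut) to 100 (fully open). A call has exactly 10 rows; each row shifts and turns the commanded pose from where the row before left it; what a row does not reach is not made up. A row lasts 1/12 s, in which the tool goes at most 41.7 mm and 7.16 degrees, less where a joint would pass 70% of its speed; a pose out of reach is approached as far as the arm can. A call with a gripper value outside its range is refused whole. The fingers move at their own pace and stop on an object; FORCE is the grip in N (left out, the last holds). Time passes only in rows, so rows that do not move let the fingers close, or fill a call up. It gives the time, the measured TCP pose, the force, the opening and the grip force at its end, in the units of the state.
- observe(): the state, without advancing time (a new reading comes with each control period).
- camera(name): name is "side" or "top" or "wrist"; returns the picture (480x640x3 uint8, red, green, blue); there is no depth.
- calibration(name): a dict with "mtx" (3x3 intrinsics, pixels), "origin" and "rotation" of the camera in the world. Camera axes: x right, y up, looking along -z (the intrinsics and any distortion apply to the point x, -y, -z); pixel columns grow to the right and rows downward; lengths in mm; the calibration is good to about 2 mm. A picture is of the moment at which its call begins: read the wrist's pose just before it. calibration takes no time and is no camera call; for the wrist camera it gives the pose at the moment of the call.
- robot.close_job(): hands the job in; it is judged then, once.
The state is a dict: "time": time; "qpos": joint angles; "dq": joint speeds; "tau": joint torques, N m; "position": TCP position; "tcp_rot": TCP orientation; "ft_force": force on the tool from outside, world axes, zero at the start; "wrist_torque": the same for the moment, N m; "gripper_width": finger opening in mm; "grasp_force": force on a finger pad.
Only numpy, scipy, OpenCV 4.12 (cv2) and the standard library are available. Lean on these libraries where they do the work, as an engineer would, in place of code of your own. Each camera call takes 0.05 s, during which the arm holds its last target. There are 200 camera calls.

### The job

Refit the burnishing wheel's snap ring: take the snap-ring pliers from the tool block, put their tips between the ears of the ring that lies on the glass plate and squeeze the handles until the ring is spread right open, then lift it with the pliers and slide it over the burnisher's axle stub down to the groove. Finish while still holding it there with the pliers: handles squeezed to the stop, ring fully spread, level and round the axle at the height of the groove, not pressing on the machine, so that I can look it over before it is let go. Leave the other things on the desk where they are.

Things in the scene. Friction and masses are not known exactly. Their poses are not given: they have to be found in the camera images.
- burnisher: Bench burnisher, round, fixed to the desk; origin under its centre, z up. Grey foot 124 mm across, beech wheel 116 mm across (45 to 66 mm above the desk), on it a steel washer 51 mm across (top at 68 mm), and on the axis the upright steel axle stub, 40 mm across, ending 86.5 mm above the desk with a 2.5 mm chamfer.
- groove (a point): Centre of the snap-ring groove in the axle stub, on the axle's axis, z up, 72.5 mm above the desk: 14 mm below the stub's end, 4.5 mm above the washer, so that a ring resting on the washer lies 2 mm too low. The groove is 8 mm high and 37.6 mm across at its bottom.
- skiving_plate: Glass plate, 90 (x) x 150 (y) x 8 mm, fixed flat on the desk; origin under its centre. The ring lies on it.
- ring_eye (a point): Centre of the hole of the spread ring, half-way up. Loose grey spring-steel C, 45 g, 5 mm thick, flat on the plate (starts 10.5 mm above the desk). Relaxed inner diameter 37.6 mm: too small for the axle; fully spread it passes with about 1.5 mm to spare all round when this point is on the axle's axis. x points from the gap to the closed back, z up; outer diameter 54 mm.
- ear_left (a point): Middle of the inner face of the ring's ear on its +y side, half-way up. The two straight ears, 13 mm long, 6 mm wide, flank the gap, whose middle lies at x = -25.8 mm in ring_eye's frame. From ear to ear: 20 mm relaxed, about 40 mm with the pliers squeezed to the stop, against 5 N of spring at each ear.
- ear_right (a point): Middle of the inner face of the ring's ear on its -y side, as ear_left.
- tool_block: Wooden block, 66 (x) x 130 (y) x 50 mm, fixed; origin under its centre. The pliers stand in its pocket at y = +22 mm, 44 mm deep, 12.5 (x) x 37 (y) mm. Two steel punches, up to 117 mm high, stand in it at y = -26 and -48 mm: lift the pliers out straight and carry them off clear of these.
- pliers_grip (a point): Midway between the black handles at the height to grip, 150 mm above the tip ends, 20 mm below the upper ends, at first 156 mm above the desk. Loose steel pliers, 0.15 kg, upright, z up. The handles stand apart along y: outer width here 57 mm relaxed, 30 mm at the stop; 60 mm at the top; each 13 mm wide along x. Grip across y from above.
- pliers_tips (a point): Midway between the relaxed tips, 3 mm above their ends, below pliers_grip, same axes. Tips: together 12 mm wide (y), 8 mm deep (x), 4.5 mm long below shoulders that meet the ears when the tips are right in. Bring this point to the middle of the gap, y along the line from ear to ear; then squeeze: the serrated outer faces carry the ring by friction.
- pliers_left (a joint): Swing of each lever of the pliers, rad: 0 relaxed, tips together; 0.193 squeezed to the stop, tips 40 mm wide. A stiff return spring holds the handles open: they give from about 9 N on each side, and with the ring on reach the stop at about 15 N. Carry the pliers with 6 to 8 N (or at 56 mm) until the tips are between the ears, then squeeze with 20 to 25 N.
- thread_spool: Bystander: spool of white thread, 52 mm high, standing to the left of the glass plate.
- sanding_block: Bystander: cork sanding block, 41x76x25 mm.
- wax_block: Bystander: beeswax block, 35x55x18 mm.
There are look-alikes about, which are no part of the job. Of the things that look like the part that bears pliers_grip, the larger one is meant.

How it is judged:
By the outcome, as a careful person would: the job done as asked, in the order asked, and still so for the second after the job is handed in, while the arm keeps its last pose, push and grip.
It also fails if it takes over 45 s, if anything falls off the work surface, if the arm or the gripper's body presses on something with over 40 N, if the wrist force passes 120 N, or if a joint passes its speed limit or range.

## Working session

There is one attempt and no reset: what is moved stays moved. The work goes in short steps, Python scripts to look and compute and a shell command to move; the robot and the scene stay as the last step left them, time stands still between calls to the robot, and variables do not carry over. Pictures are saved under pics/ and viewed, at most 10 in all, crops included, and the job is handed in when it is done.

```bash
ls; mkdir -p pics; python3 - <<'E'
from plant import observe,camera,calibration
import cv2,numpy as np
s=observe();print(s)
for n in("top","side","wrist"):
    c=calibration(n);print(n,{k:(np.round(v,3).tolist() if not isinstance(v,str) else v) for k,v in c.items()})
    if n!="wrist": cv2.imwrite(f"pics/{n}0.png",camera(n)[:,:,::-1])
E
```

```text
pics
{'time': 0.0, 'qpos': array([ 1.24179151,  0.53717195, -0.00442266,  1.5388766 ,  0.0026359 ,
        1.06728082, -0.07120246]), 'dq': array([ 0.00110495,  0.00042842, -0.00099476, -0.00066731,  0.00158338,
        0.00022901,  0.00257127]), 'tau': array([-3.98730981e-04, -5.70980752e+01,  9.90559570e-01, -2.51604849e+01,
       -5.61482634e-02,  1.78618147e-02,  1.63359514e-04]), 'position': array([ 168.66748811, -627.09748149,  237.83413302]), 'tcp_rot': array([-3.11282196e+00, -4.11518671e-01,  6.13751364e-04]), 'ft_force': array([ 0.29828048, -0.55234378,  0.81769958]), 'wrist_torque': array([ 0.01088518,  0.0256942 , -0.02840229]), 'grasp_force': 0.0, 'gripper_width': 87.9234152380345}
top {'mtx': [[499.852, 0.0, 321.588], [0.0, 499.852, 240.067], [0.0, 0.0, 1.0]], 'origin': [490.613, -19.239, 1059.623], 'rotation': [0.044, -0.018, -1.58]}
side {'mtx': [[552.036, 0.0, 318.421], [0.0, 552.036, 240.986], [0.0, 0.0, 1.0]], 'origin': [445.503, 870.226, 490.133], 'rotation': [0.113, -1.683, -2.52]}
wrist {'mtx': [[356.142, 0.0, 315.288], [0.0, 356.142, 241.38], [0.0, 0.0, 1.0]], 'origin': [245.357, -605.924, 383.563], 'rotation': [-0.267, 0.208, -1.297]}
```

View pics/top0.png

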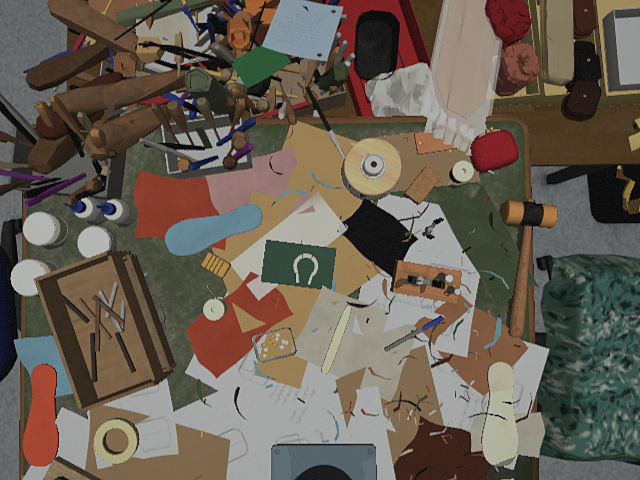

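View pics/side0.png

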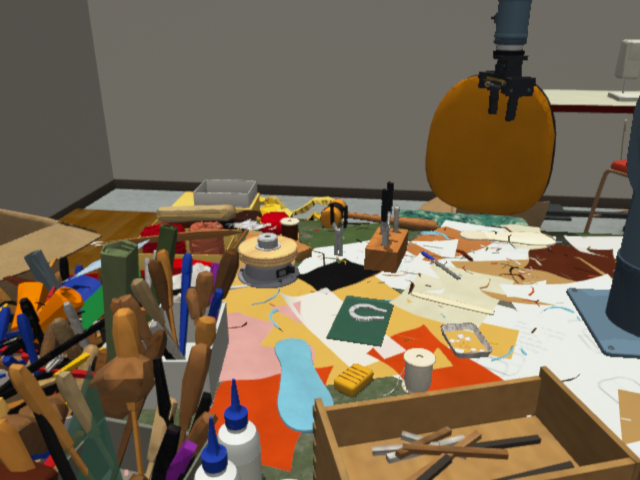

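The top view shows the burnisher at (372,167), and the green glass plate with the ring at (300,265), gap towards the robot. There are two plier-like things: one in or on the wooden block at (428,280), and a smaller one by the black leather at (432,230). In the side view they are at (388,205) and (340,225). I'll confirm which is meant in one crop.

```bash
python3 - <<'E'
import cv2,numpy as np
t=cv2.imread("pics/top0.png");s=cv2.imread("pics/side0.png")
a=cv2.resize(t[205:305,380:480],(400,400),interpolation=cv2.INTER_CUBIC)
b=cv2.resize(s[175:275,310:410],(400,400),interpolation=cv2.INTER_CUBIC)
c=cv2.resize(t[235:295,255:345],(400,200)[:1]+(200,),interpolation=cv2.INTER_CUBIC)
c=cv2.resize(t[230:300,250:350],(286,200),interpolation=cv2.INTER_CUBIC)
d=cv2.resize(t[132:202,322:422],(286,200),interpolation=cv2.INTER_CUBIC)
o=np.zeros((600,800,3),np.uint8);o[:400,:400]=a;o[:400,400:]=b;o[400:,:286]=c;o[400:,400:686]=d
cv2.imwrite("pics/crop1.png",o)
E
```

```text
(no output)
```

View pics/crop1.png

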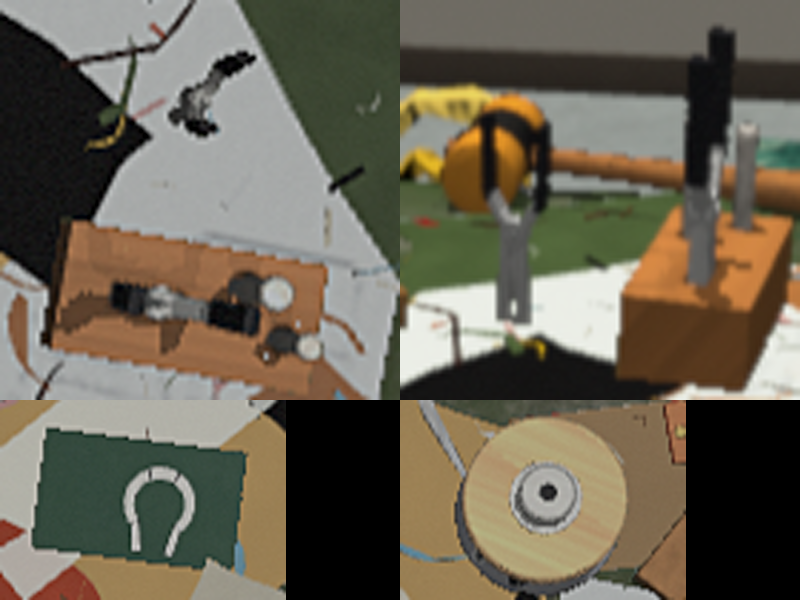

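The pliers standing in the block's pocket (top px 412,279 to 440,284) have taller handles and a bigger body than the pair by the leather at (432,230), and they match the description. They are the ones meant. The ring's gap points towards -x.

```bash
cat > h.py <<'E'
from plant import observe,camera,calibration
import cv2,numpy as np
from scipy.spatial.transform import Rotation as R
def ray(c,px):
    K=np.array(c["mtx"]);
    uv=cv2.undistortPoints(np.array([[px]],float),K,np.array(c.get("dist",np.zeros(5)),float))[0,0]
    return R.from_rotvec(c["rotation"]).apply([uv[0],-uv[1],-1])
def onz(c,px,z):
    d=ray(c,px);o=np.array(c["origin"],float);return o+d*(z-o[2])/d[2]
def proj(c,p):
    q=R.from_rotvec(c["rotation"]).inv().apply(np.array(p,float)-c["origin"]);K=np.array(c["mtx"])
    return np.array([K[0,2]+K[0,0]*q[0]/-q[2],K[1,2]+K[1,1]*-q[1]/-q[2]])
def tri(c1,p1,c2,p2):
    a,b=np.array(c1["origin"],float),np.array(c2["origin"],float);d,e=ray(c1,p1),ray(c2,p2)
    t=np.linalg.lstsq(np.c_[d,-e],b-a,rcond=None)[0];u,v=a+t[0]*d,b+t[1]*e
    return (u+v)/2,np.linalg.norm(u-v)
E
python3 - <<'E'
from h import *
t=calibration("top");s=calibration("side");print(t.keys())
f=lambda x,y:(380+x/4,205+y/4)
g=lambda x,y:(250+x/2.86,230+(y-400)/2.857)
a=onz(t,f(127,297),176);b=onz(t,f(238,315),176);print("handles",a,b,(a+b)/2,np.linalg.norm(a-b),"yaw of left",np.degrees(np.arctan2(*(a-b)[[1,0]]))-90)
for p in((72,222),(325,265),(318,392),(50,345)):print("blk",onz(t,f(*p),50))
for p in((158,466),(136,551),(170,556),(159,503)):print("ring",onz(t,g(*p),13))
st=onz(t,(322+147/2.86,132+92/2.857),86.5);print("stub",st, "side px",proj(s,st))
m=(a+b)/2;print("pl side px",proj(s,a),proj(s,b),"expected ~",(310+(720-400)/4,175+30/4),(310+300/4,175+58/4))
E
```

```text
dict_keys(['mtx', 'origin', 'rotation'])
handles [ 454.9202448  -162.54721073  176.        ] [ 446.61021498 -211.0130708   176.        ] [ 450.76522989 -186.78014077  176.        ] 49.17312464977983 yaw of left -9.729412215439083
blk [ 487.72994246 -156.00157481   50.        ]
blk [ 464.98282392 -282.31542322   50.        ]
blk [ 401.5525383  -277.53661216   50.        ]
blk [ 426.12084772 -144.03003467   50.        ]
ring [504.92856623  32.56982252  13.        ]
ring [442.90724438  49.16620686  13.        ]
ring [439.04561713  24.33268281  13.        ]
ring [477.82815104  32.05793456  13.        ]
stub [ 676.54981748 -105.93547829   86.5       ] side px [267.22121109 236.20095162]
pl side px [384.22548189 187.93406977] [388.92784725 181.05877078] expected ~ (390.0, 182.5) (385.0, 189.5)
```

```bash
python3 -m inch '[[0.021,0.034,0.002,0,0,-0.0436,100],[0.021,0.034,0.002,0,0,-0.0436,100],[0.021,0.034,0.002,0,0,-0.0436,100],[0.021,0.034,0.002,0,0,-0.0436,100],[0.021,0.034,0.002,0,0,-0.0436,100],[0.021,0.034,0.002,0,0,-0.0436,100],[0.021,0.034,0.002,0,0,-0.0436,100],[0.021,0.034,0.002,0,0,-0.0436,100],[0.021,0.034,0.002,0,0,-0.0436,100],[0.021,0.034,0.002,0,0,-0.0436,100]]'
python3 -m inch '[[0.02,0.03,0,0,0,0,100],[0.02,0.03,0,0,0,0,100],[0.02,0.03,0,0,0,0,100],[0.012,0.01,0,0,0,0,100],[0,0,0,0,0,0,100],[0,0,0,0,0,0,100],[0,0,0,0,0,0,100],[0,0,0,0,0,0,100],[0,0,0,0,0,0,100],[0,0,0,0,0,0,100]]'
python3 - <<'E'
from h import *
s=observe();c=calibration("wrist");im=camera("wrist");cv2.imwrite("pics/w1.png",im[:,:,::-1])
m=R.from_rotvec(s["tcp_rot"]).as_matrix();print(s["position"],"tool y line deg",np.degrees(np.arctan2(m[1,1],m[0,1])),"z",m[:,2])
print(c["origin"]);
for p in((454.9,-162.5,176),(446.6,-211,176),(675,-106,86),(478,35,13)):print(proj(c,p))
E
```

```text
time: 0.93
position: [379.3, -285.8, 258.7]
tcp_rot: [3.13, -0.275, -0.0]
ft_force: [1.0, -0.6, -0.0]
gripper_width: 88.0
grasp_force: 0.0
time: 1.77
position: [450.3, -188.6, 258.7]
tcp_rot: [3.129, -0.275, -0.0]
ft_force: [-0.1, -0.7, -0.2]
gripper_width: 88.5
grasp_force: 0.0
[ 450.26817871 -188.59934173  258.70521921] tool y line deg -100.02916994063143 z [-2.20137309e-04 -1.98463813e-04 -9.99999956e-01]
[ 528.40986147 -202.05553885  404.31623619]
[276.95132366 247.92632022]
[349.48045795 247.51181997]
[152.68032345 -56.7230183 ]
[115.61057841 210.22024542]
```

View pics/w1.png

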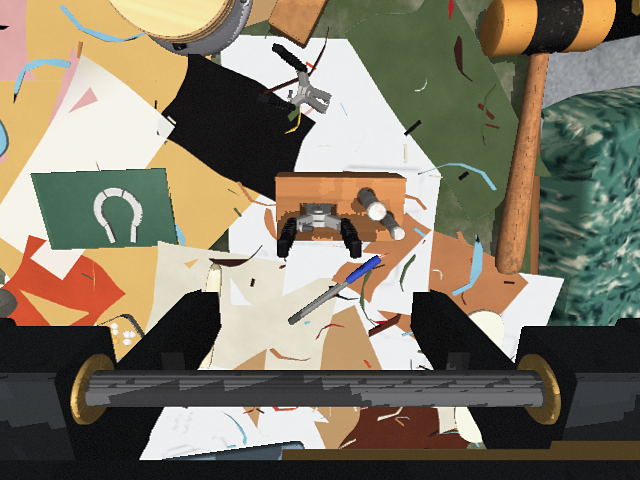

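The wrist view shows the pliers' upper handle ends at about (285,250) and (356,250), the punches at (376,210) and (397,232), and the ring at (119,213). I'll compute the fine numbers.

```bash
python3 - <<'E'
from h import *
c=calibration("wrist");im=cv2.imread("pics/w1.png");g=im.max(2)
for r in range(238,262,2):
    x=np.where(g[r,265:375]<45)[0]+265
    l=x[x<320];q=x[x>=320];print(r,(l.min(),l.max()) if len(l) else 0,(q.min(),q.max()) if len(q) else 0)
# ring mask on plate
roi=im[165:250,60:180];m=(roi.min(2)>110).astype(np.uint8)
n,lab,st,ce=cv2.connectedComponentsWithStats(m);print(st[1:][st[1:,4]>100],)
big=cv2.resize(im[180:250,75:165],None,fx=6,fy=6,interpolation=cv2.INTER_CUBIC);o=np.zeros((560,800,3),np.uint8);o[:420,:540]=big;cv2.imwrite("pics/ringw.png",o[:420,:540])
E
```

```text
238 (np.int64(280), np.int64(294)) (np.int64(342), np.int64(357))
240 (np.int64(278), np.int64(293)) (np.int64(344), np.int64(359))
242 (np.int64(277), np.int64(292)) (np.int64(344), np.int64(360))
244 (np.int64(277), np.int64(291)) (np.int64(345), np.int64(360))
246 (np.int64(277), np.int64(290)) (np.int64(346), np.int64(360))
248 (np.int64(277), np.int64(288)) (np.int64(349), np.int64(360))
250 (np.int64(277), np.int64(288)) (np.int64(350), np.int64(360))
252 (np.int64(277), np.int64(287)) (np.int64(350), np.int64(360))
254 (np.int64(277), np.int64(287)) (np.int64(350), np.int64(360))
256 (np.int64(279), np.int64(286)) (np.int64(351), np.int64(360))
258 0 0
260 0 0
[[  0   0  88   7 468]
 [ 27   0  93  85 987]
 [ 33  22  50  56 960]]
```

View pics/ringw.png

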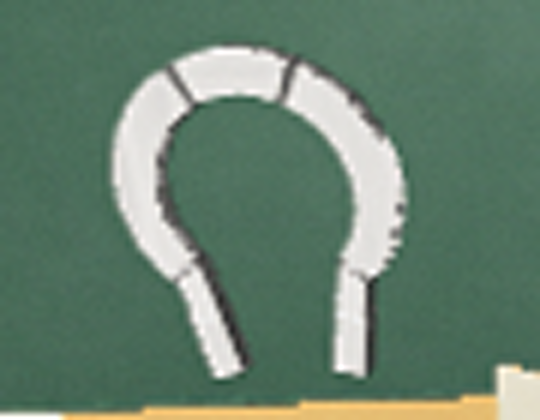

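```bash
python3 -m inch '[[0,-0.001,-0.02,0,0,0,100],[0,0,-0.025,0,0,0,100],[0,0,-0.025,0,0,0,100],[0,0,-0.025,0,0,0,100],[0,0,-0.0167,0,0,0,100],[0,0,-0.01,0,0,0,100],[0,0,0,0,0,0,100],[0,0,0,0,0,0,100],[0,0,0,0,0,0,62],[0,0,0,0,0,0,62]]' 7
python3 -m inch '[[0,0,0,0,0,0,0],[0,0,0,0,0,0,0],[0,0,0,0,0,0,0],[0,0,0,0,0,0,0],[0,0,0,0,0,0,0],[0,0,0,0,0,0,0],[0,0,0,0,0,0,0],[0,0,0,0,0,0,0],[0,0,0,0,0,0,0],[0,0,0,0,0,0,0]]' 7
```

```text
time: 2.65
position: [451.8, -189.1, 138.2]
tcp_rot: [3.129, -0.272, 0.004]
ft_force: [0.1, 0.5, -0.5]
gripper_width: 76.9
grasp_force: 0.0
time: 3.48
position: [451.2, -188.8, 137.3]
tcp_rot: [3.13, -0.272, 0.001]
ft_force: [0.0, -1.2, 4.6]
gripper_width: 57.2
grasp_force: 6.9
```

```bash
python3 - <<'E'
# ring geometry from w1 (wrist cal. at that pose = current wrist pose shifted)
from h import *
s=observe();c=dict(calibration("wrist"));d=np.array([450.27,-188.6,258.705])-s["position"]
c["origin"]=np.array(c["origin"])+d;print(c["origin"],s["position"])
f=lambda x,y:(75+x/6,180+y/6)
P={k:onz(c,f(*v),13)[:2] for k,v in dict(backout=(240,46),backin=(238,98),Lin=(162,180),Rin=(357,195),Lear0=(203,262),Lear1=(240,366),Rear0=(340,265),Rear1=(334,372),Lout=(112,170),Rout=(405,195)).items()}
for k,v in P.items():print(k,v.round(1))
n=np.linalg.norm
print("gap0",n(P["Lear0"]-P["Rear0"]),"gap1",n(P["Lear1"]-P["Rear1"]),"OD",n(P["Lout"]-P["Rout"]),"ID",n(P["Lin"]-P["Rin"]))
L=(P["Lear0"]+P["Lear1"])/2;Rr=(P["Rear0"]+P["Rear1"])/2;g=(L+Rr)/2
print("gapmid",g,"earline",n(L-Rr),np.degrees(np.arctan2(L[0]-Rr[0],L[1]-Rr[1])))
ctr=(P["Lout"]+P["Rout"])/2;b=P["backout"];print("axis deg",np.degrees(np.arctan2(b[1]-g[1],b[0]-g[0])), n(b-g))
E
```

```text
[ 528.29744051 -201.93875712  404.38906657] [ 451.21083776 -188.7728645   137.27713002]
backout [502.2  26.9]
backin [493.   30.6]
Lin [480.7  50. ]
Rin [471.6  15. ]
Lear0 [464.2  48. ]
Lear1 [443.2  48.2]
Rear0 [459.1  22.6]
Rear1 [438.9  30.8]
Lout [484.1  58.5]
Rout [470.1   6.1]
gap0 25.897221057204458 gap1 17.95724747756459 OD 54.307280945701486 ID 36.19743743182485
gapmid [451.34840868  37.39797411] earline 21.921863841083596 12.310916338009852
axis deg -11.636801122224126 51.899479107970436
```

```bash
python3 -m inch '[[0,0,0.006,0,0,0,0],[0,0,0.01,0,0,0,0],[0,0,0.012,0,0,0,0],[0,0,0.012,0,0,0,0],[0,0,0.012,0,0,0,0],[0,0,0.01,0,0,0,0],[0,0,0.006,0,0,0,0],[0,0.005,0,0,0,0,0],[0,0.012,0,0,0,0,0],[0,0.02,0,0,0,0,0]]' 7
python3 -m inch '[[0,0.025,0,0,0,0,0],[0,0.028,0,0,0,0,0],[0,0.028,0,0,0,0,0],[0,0.028,0,0,0,0,0],[0,0.028,0,0,0,0,0],[0,0.025,0,0,0,0,0],[0,0.015,0,0,0,0,0],[0,0.01,0,0,0,0,0],[0,0,-0.01,0,0,0,0],[0,0,-0.01,0,0,0,0]]' 7
python3 -m inch '[[0,0,-0.006,0,0,0,0],[0,0,0,0,0,0,0],[0,0,0,0,0,0,0],[0,0,0,0,0,0,0],[0,0,0,0,0,0,0],[0,0,0,0,0,0,0],[0,0,0,0,0,0,0],[0,0,0,0,0,0,0],[0,0,0,0,0,0,0],[0,0,0,0,0,0,0]]' 7
python3 - <<'E'
from h import *
s=observe();c=calibration("wrist");im=camera("wrist");cv2.imwrite("pics/w2.png",im[:,:,::-1]);cv2.imwrite("pics/s2.png",camera("side")[:,:,::-1])
p=s["position"];m=R.from_rotvec(s["tcp_rot"]).as_matrix();print(p,m[:,2],m[:,1])
tip=p-m[:,2]*19+m[:,2]*150
print("tip end expected",tip,proj(c,tip),"side",proj(calibration("side"),tip))
print(proj(c,(451.3,37.4,10.5)),proj(c,(475,32,10.5)))
o=im[60:340,140:500,::-1];cv2.imwrite("pics/w2c.png",cv2.resize(o,(770,599),interpolation=cv2.INTER_CUBIC))
E
```

```text
time: 4.32
position: [450.3, -152.6, 204.6]
tcp_rot: [3.129, -0.277, -0.001]
ft_force: [-0.3, 0.1, -1.4]
gripper_width: 57.0
grasp_force: 7.0
time: 5.15
position: [450.9, 35.0, 184.2]
tcp_rot: [3.13, -0.271, 0.001]
ft_force: [-0.2, -0.4, -2.1]
gripper_width: 57.1
grasp_force: 7.0
time: 5.98
position: [450.9, 35.4, 179.1]
tcp_rot: [-3.13, 0.272, -0.0]
ft_force: [-0.9, -0.1, -2.1]
gripper_width: 57.4
grasp_force: 7.0
[450.88944474  35.35885184 179.09379229] [ 1.25962852e-04  5.75780706e-06 -9.99999992e-01] [-1.72217221e-01 -9.85058997e-01 -2.73647523e-05]
tip end expected [450.90594588  35.35960611  48.09379333] [315.93890766 228.36809042] side [380.59290852 294.73000973]
[313.6050775  216.91876572] [314.94220216 190.30687985]
```

View pics/w2c.png

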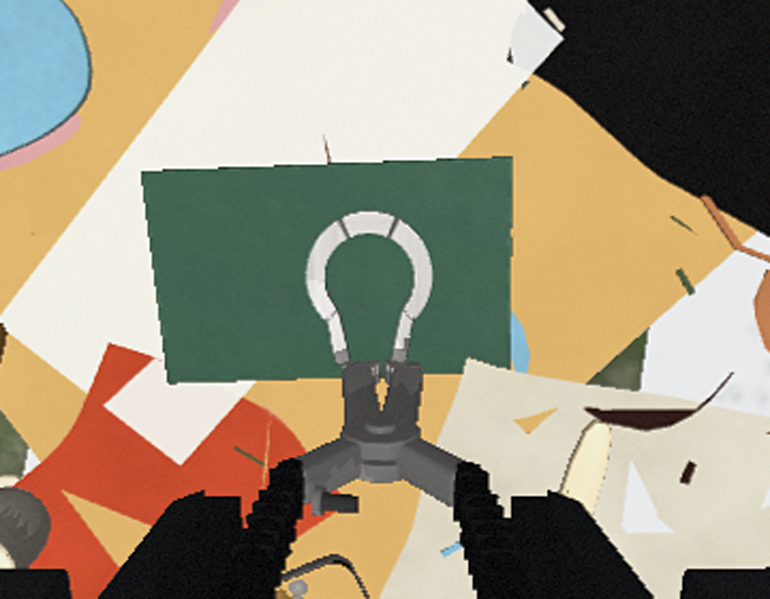

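The wrist crop shows the ring axis parallel to the pliers to within 1°, with the gap middle at crop (371,353). The tips end at about crop (382,362), so they need to move left and forward. I'll work out the shift.

```bash
python3 - <<'E'
from h import *
c=calibration("wrist");im=cv2.imread("pics/w2.png")
g=onz(c,(313.7,225),10.5);t=onz(c,(318.6,229.2),48.1)
m=R.from_rotvec(observe()["tcp_rot"]).as_matrix();tx,ty=m[:,0],m[:,1]
print("tool x",tx,"gap",g,"tip+x face",t,"tip c",t-4*np.array([.985,-.172,0]),"shift",g-(t-4*np.array([.985,-.172,0])))
s=cv2.imread("pics/s2.png")
a=cv2.resize(im[205:265,270:370],(780,468),interpolation=cv2.INTER_CUBIC)
cv2.imwrite("pics/w2d.png",a)
E
```

```text
tool x [ 9.85047276e-01 -1.72284251e-01  3.58683600e-05] gap [443.76315279  38.64050292  10.5       ] tip+x face [449.81764162  33.36284312  48.1       ] tip c [445.87764162  34.05084312  48.1       ] shift [ -2.11448883   4.5896598  -37.6       ]
```

View pics/w2d.png

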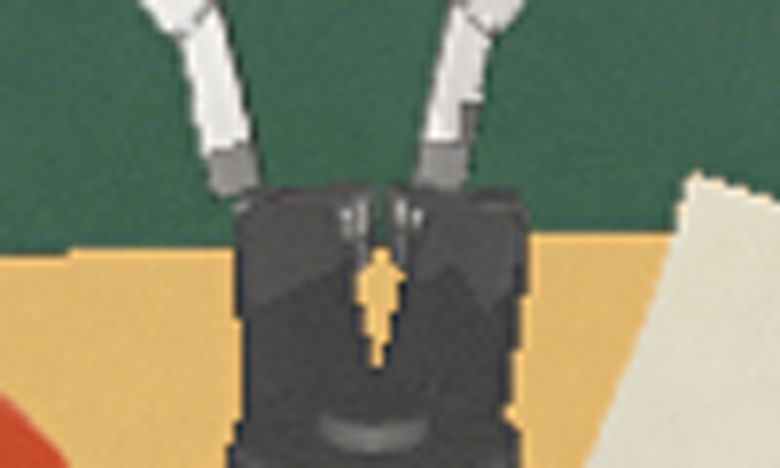

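```bash
python3 - <<'E'
from h import *
c=calibration("wrist");tc=np.array([450.9,35.36,48.1]);tx=np.array([.985,-.172,0])
for d,z in((4,48.1),(5,52.6),(5.5,52.6),(-4,48.1)):print(d,z,proj(c,tc+tx*d+[0,0,z-48.1]))
e=onz(c,(313.4,229.6),13);j=onz(c,(313.4,208.8),13);b=onz(c,(140+369/2.139,60+211/2.139),13)
print("earend",e,"joint",j,"backouter",b,np.linalg.norm(b-e),"axis yaw",np.degrees(np.arctan2(*(b-e)[[1,0]])),"gap from back",b+(e-b)/np.linalg.norm(b-e)*52.8,"from end",e+(b-e)/np.linalg.norm(b-e)*6.5)
t=calibration("side");print(proj(t,tc))
s=cv2.imread("pics/s2.png");cv2.imwrite("pics/s2c.png",cv2.resize(s[250:330,330:430],(750,600),interpolation=cv2.INTER_CUBIC))
E
```

```text
4 48.1 [315.93262188 223.55482042]
5 52.6 [315.93842565 223.82869751]
5.5 52.6 [315.93822822 223.21781614]
-4 48.1 [315.93575164 233.08667996]
earend [440.21284934  39.53386386  13.        ] joint [459.26706382  36.15703862  13.        ] backouter [502.56643909  29.25645914  13.        ] 63.194898542391506 axis yaw -9.359600800199395 gap from back [450.46936141  37.84333848  13.        ] from end [446.62631535  38.47676697  13.        ]
[380.59658631 294.72708382]
```

```bash
python3 -m inch '[[0.0005,0.002,0,0,0,0,0],[0.0005,0.0025,-0.005,0,0,0,0],[0,0,-0.007,0,0,0,0],[0,0,-0.007,0,0,0,0],[0,0,-0.006,0,0,0,0],[0,0,-0.004,0,0,0,0],[0,0,-0.004,0,0,0,0],[0,0,0,0,0,0,0],[0,0,0,0,0,0,0],[0,0,0,0,0,0,0]]' 7
python3 - <<'E'
from h import *
s=observe();c=calibration("wrist");im=camera("wrist")[:,:,::-1];cv2.imwrite("pics/w3.png",im);sd=camera("side")[:,:,::-1];cv2.imwrite("pics/s3.png",sd)
print(s["position"],s["ft_force"])
tc=s["position"]-[0,0,131.3];print(tc,proj(c,tc),proj(calibration("side"),tc))
u,v=proj(c,tc).astype(int);a=cv2.resize(im[v-60:v+30,u-65:u+65],(780,540)[:2],interpolation=cv2.INTER_CUBIC)
u,v=380,290;b=sd[200:350,330:430];b=cv2.resize(b,(396,594))
o=np.zeros((594,800,3),np.uint8);o[:277,:400]=cv2.resize(a,(400,277));o[:,404:]=b;o[277:,:400]=cv2.resize(sd[275:335,340:420],(400,300))[:317][:300] if 0 else np.vstack([cv2.resize(sd[275:335,340:420],(400,300)),np.zeros((17,400,3),np.uint8)])
cv2.imwrite("pics/c3.png",o)
E
```

```text
time: 6.92
position: [452.0, 39.8, 146.1]
tcp_rot: [-3.13, 0.272, -0.0]
ft_force: [0.0, 0.1, -2.2]
gripper_width: 57.4
grasp_force: 7.0
[452.0231963   39.81650583 146.14979614] [ 0.02956657  0.13998682 -2.15099864]
[452.0231963   39.81650583  14.84979614] [316.00198636 228.3013508 ] [379.04385073 313.16137067]
```

View pics/c3.png

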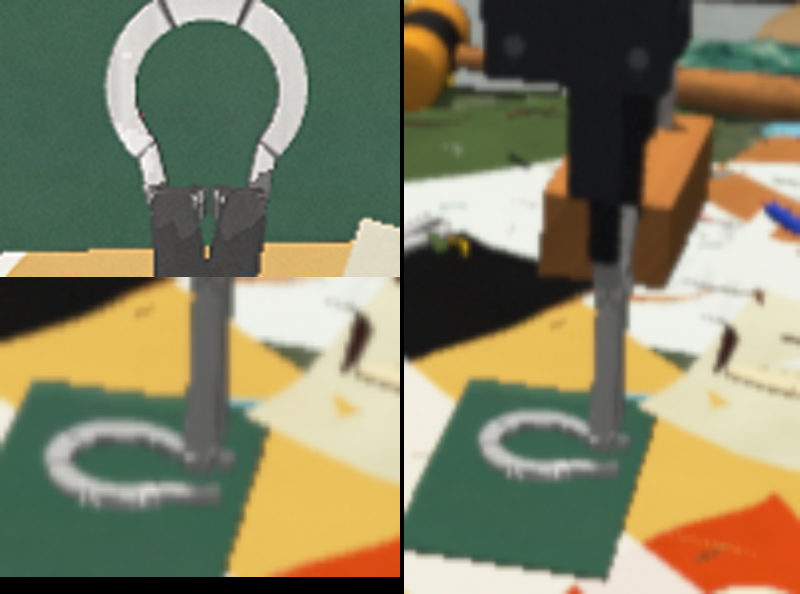

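The crop shows the jaws centred between the ears, and from the side the tips stand over the ears' middle. I'll descend while watching the force.

```bash
python3 -m inch '[[0,0,-0.002,0,0,0,0],[0,0,-0.002,0,0,0,0],[0,0,-0.001,0,0,0,0],[0,0,-0.0005,0,0,0,0],[0,0,0,0,0,0,0],[0,0,0,0,0,0,0],[0,0,0,0,0,0,0],[0,0,0,0,0,0,0],[0,0,0,0,0,0,0],[0,0,0,0,0,0,0]]' 7
```

```text
time: 7.85
position: [451.9, 39.8, 140.5]
tcp_rot: [3.13, -0.272, 0.0]
ft_force: [0.1, -0.3, -1.2]
gripper_width: 57.1
grasp_force: 7.0
```

```bash
python3 -m inch '[[0,0,-0.0004,0,0,0,0],[0,0,-0.0004,0,0,0,0],[0,0,0,0,0,0,0],[0,0,0,0,0,0,0],[0,0,0,0,0,0,0],[0,0,0,0,0,0,0],[0,0,0,0,0,0,0],[0,0,0,0,0,0,0],[0,0,0,0,0,0,0],[0,0,0,0,0,0,0]]' 7
```

```text
time: 8.68
position: [452.4, 39.8, 140.1]
tcp_rot: [-3.13, 0.272, -0.002]
ft_force: [-1.4, -2.2, 6.2]
gripper_width: 57.2
grasp_force: 6.9
```

```bash
python3 -m inch '[[0,0,0.0003,0,0,0,0],[0,0,0,0,0,0,0],[0,0,0,0,0,0,0],[0,0,0,0,0,0,0],[0,0,0,0,0,0,0],[0,0,0,0,0,0,0],[0,0,0,0,0,0,0],[0,0,0,0,0,0,0],[0,0,0,0,0,0,0],[0,0,0,0,0,0,0]]' 23
python3 - <<'E'
from h import *
s=observe();c=calibration("wrist");im=camera("wrist")[:,:,::-1];cv2.imwrite("pics/w4.png",im);sd=camera("side")[:,:,::-1];cv2.imwrite("pics/s4.png",sd)
print(s["position"],s["ft_force"],s["gripper_width"],s["grasp_force"])
a=cv2.resize(im[165:265,240:390],(600,400),interpolation=cv2.INTER_CUBIC)
o=np.zeros((600,600,3),np.uint8);o[:400]=a;o[400:,:267]=cv2.resize(sd[275:335,340:420],(267,200),interpolation=cv2.INTER_CUBIC)
o[400:,280:547]=cv2.resize(im[60:340,140:514],(267,200))
cv2.imwrite("pics/c4.png",o)
E
```

```text
time: 9.52
position: [453.4, 37.7, 141.6]
tcp_rot: [3.127, -0.273, 0.005]
ft_force: [-2.0, -7.7, 18.9]
gripper_width: 32.5
grasp_force: 25.8
[453.39393927  37.68160936 141.59537411] [-1.99449529 -7.72671731 18.93585187] 32.47526483027525 25.790157520095818
```

View pics/c4.png

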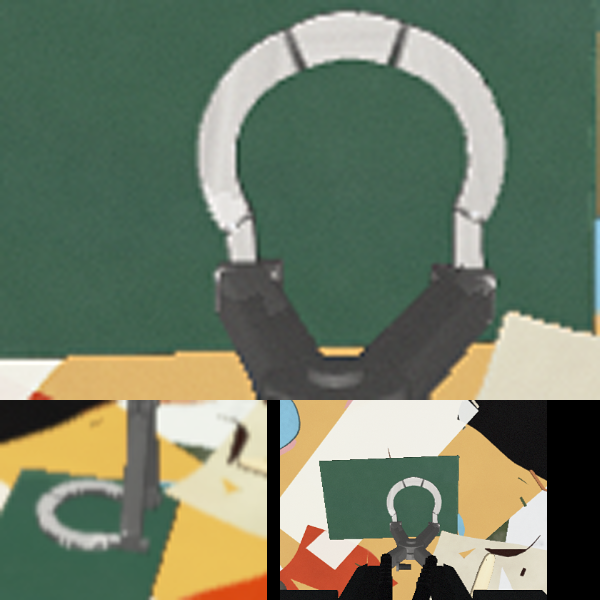

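The ring is spread (wrist view) with the tips between the ears. The swing of the levers presses down, so I'll ease up slightly while the squeeze completes.

```bash
python3 -m inch '[[0,0,0.0005,0,0,0,0],[0,0,0.0005,0,0,0,0],[0,0,0.0005,0,0,0,0],[0,0,0,0,0,0,0],[0,0,0,0,0,0,0],[0,0,0,0,0,0,0],[0,0,0,0,0,0,0],[0,0,0,0,0,0,0],[0,0,0,0,0,0,0],[0,0,0,0,0,0,0]]' 25
```

```text
time: 10.45
position: [452.0, 37.8, 142.0]
tcp_rot: [3.127, -0.273, 0.0]
ft_force: [-1.2, -6.6, 8.3]
gripper_width: 32.3
grasp_force: 26.8
```

```bash
python3 -m inch '[[0,0,0.0005,0,0,0,0],[0,0,0.001,0,0,0,0],[0,0,0.001,0,0,0,0],[0,0,0.002,0,0,0,0],[0,0,0.004,0,0,0,0],[0,0,0.006,0,0,0,0],[0,0,0.006,0,0,0,0],[0,0,0.004,0,0,0,0],[0,0,0,0,0,0,0],[0,0,0,0,0,0,0]]' 25
python3 - <<'E'
from h import *
s=observe();c=calibration("wrist");im=camera("wrist")[:,:,::-1];cv2.imwrite("pics/w5.png",im);sd=camera("side")[:,:,::-1];cv2.imwrite("pics/s5.png",sd)
print(s["position"],s["ft_force"],s["gripper_width"],s["grasp_force"],s["tcp_rot"])
a=cv2.resize(im[165:265,240:390],(600,400),interpolation=cv2.INTER_CUBIC)
b=cv2.resize(sd[240:340,330:430],(600,600),interpolation=cv2.INTER_CUBIC)
o=np.zeros((600,800,3),np.uint8);o[:200,:300]=cv2.resize(a,(300,200));o[200:,:300]=0;o[:500,300:]=cv2.resize(b,(500,500))
cv2.imwrite("pics/c5.png",o)
E
```

```text
time: 11.28
position: [452.1, 39.8, 166.4]
tcp_rot: [-3.13, 0.272, -0.001]
ft_force: [0.3, -0.0, -1.6]
gripper_width: 32.5
grasp_force: 24.5
[452.12908925  39.84657603 166.40677976] [ 0.29854346 -0.01030897 -1.58940316] 32.49209056942622 24.529740752186626 [-3.12968457e+00  2.71747850e-01 -1.39957701e-03]
```

View pics/c5.png

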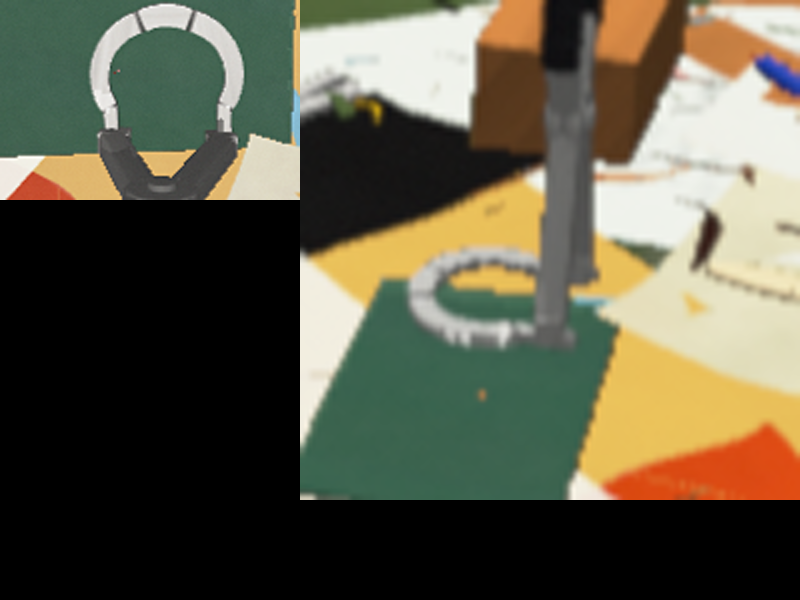

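The ring hangs spread and level in the pliers, off the glass. That was the last permitted picture, so from here I measure by number only.

```bash
cat >> h.py <<'E'
from scipy.optimize import least_squares
def circ(P,r=None):
    if r: f=lambda q:np.hypot(P[:,0]-q[0],P[:,1]-q[1])-r; x0=P.mean(0)
    else: f=lambda q:np.hypot(P[:,0]-q[0],P[:,1]-q[1])-q[2]; x0=np.r_[P.mean(0),25]
    s=least_squares(f,x0,loss="soft_l1",f_scale=.5);return s.x,np.sqrt(np.mean(f(s.x)**2))
def edges(im,c,p0,z,r0,r1,angs,n=90,sgn=1):
    "radial scan on plane z about p0: strongest brightness step (sgn +1 dark->bright going out)"
    g=cv2.GaussianBlur(im,(3,3),0).min(2).astype(np.float32);out=[]
    rr=np.linspace(r0,r1,n)
    for a in angs:
        q=np.array([proj(c,(p0[0]+r*np.cos(a),p0[1]+r*np.sin(a),z)) for r in rr],np.float32)
        v=cv2.remap(g,q[:,0][None],q[:,1][None],cv2.INTER_LINEAR)[0];d=np.gradient(v)*sgn
        k=int(d.argmax());
        if d[k]>1.5: out.append((p0[0]+rr[k]*np.cos(a),p0[1]+rr[k]*np.sin(a)))
    return np.array(out)
E
python3 - <<'E'
from h import *
s=observe();c=calibration("wrist");im=cv2.imread("pics/w5.png");p=s["position"]
u=np.array([.985,-.172]);z=p[2]-131.6
p0=p[:2]+u*22
A=np.radians(np.arange(-130,111,4)) # ring arc, axis at -10deg
for zz in(z+2.5,):
  for it in range(3):
    I=edges(im,c,p0,zz,12,26,A);(q,e)=circ(I);p0=q[:2]
  O=edges(im,c,p0,zz,25,36,A,sgn=-1);qo,eo=circ(O)
  print("z",zz,"inner",q,e,len(I),"outer",qo,eo,len(O))
  d=p0-p[:2];print("eye rel TCP",d,"along",d@u,"lat left",d@[.172,.985])
# ellipse test of tilt: radii by direction
for nm,P,cc in(("in",I,q),("out",O,qo)):
  r=np.hypot(*(P-cc[:2]).T);a=np.degrees(np.arctan2(*(P-cc[:2]).T[::-1]))+10
  for lo in range(-120,120,40):print(nm,lo,r[(a>=lo)&(a<lo+40)].mean().round(2),end="; ")
# stub from the top camera
t=calibration("top");ti=cv2.imread("pics/top0.png");p1=np.array([676.5,-106.]);B=np.radians(np.arange(0,360,6))
W=edges(ti,t,p1,66,45,70,B,sgn=-1);print("\nwheel",circ(W,58.),circ(W))
E
```

```text
z 36.82385505947639 inner [468.81120937  31.19217407  22.73757707] 0.5941981489615183 61 outer [470.3106477   30.87330462  29.79547667] 0.4975715646661514 61
eye rel TCP [17.09675804 -8.60885114] along 18.321029063445803 lat left -5.539075987169159
in -120 22.51; in -80 23.24; in -40 22.3; in 0 22.44; in 40 23.31; in 80 22.38; out -120 29.59; out -80 30.19; out -40 29.46; out 0 29.46; out 40 30.31; out 80 29.6; 
wheel (array([ 676.70730695, -106.23986309]), np.float64(3.1553218045510785)) (array([ 677.22655906, -105.81299576,   56.77781809]), np.float64(3.293356635194472))
```

```bash
python3 -m inch '[[0,0,0.004,0,0,0,0],[0,0,0.008,0,0,0,0],[0,0,0.012,0,0,0,0],[0.002,-0.0013,0.014,0,0,0,0],[0.005,-0.0033,0.014,0,0,0,0],[0.009,-0.006,0.012,0,0,0,0],[0.013,-0.0086,0.006,0,0,0,0],[0.016,-0.0106,0.002,0,0,0,0],[0.016,-0.0106,0,0,0,0,0],[0.016,-0.0106,0,0,0,0,0]]' 25
python3 -m inch '[[0.016,-0.0106,0,0,0,0,0],[0.016,-0.0106,0,0,0,0,0],[0.016,-0.0106,0,0,0,0,0],[0.016,-0.0106,0,0,0,0,0],[0.016,-0.0106,0,0,0,0,0],[0.016,-0.0106,0,0,0,0,0],[0.014,-0.0092,0,0,0,0,0],[0.01,-0.0066,0,0,0,0,0],[0.006,-0.004,0,0,0,0,0],[0.003,-0.002,0,0,0,0,0]]' 25
python3 - <<'E'
from h import *
s=observe();c=calibration("wrist");im=camera("wrist")[:,:,::-1];cv2.imwrite("pics/w6.png",im)
p=s["position"];print(p,s["ft_force"],s["gripper_width"]);z=p[2]-131.6
np.savez("w6.npz",p=p,o=c["origin"],r=c["rotation"],m=c["mtx"])
print("eye px",proj(c,(p[0]+17.1,p[1]-8.6,z)),"stub px",proj(c,(676.7,-106,86.5)))
E
```

```text
time: 12.22
position: [529.7, -11.7, 238.9]
tcp_rot: [-3.13, 0.271, -0.001]
ft_force: [-0.8, 0.3, -2.4]
gripper_width: 32.2
grasp_force: 24.5
time: 13.05
position: [658.3, -97.2, 238.1]
tcp_rot: [-3.13, 0.273, 0.0]
ft_force: [-0.8, -0.1, -2.0]
gripper_width: 32.4
grasp_force: 24.5
[658.28581563 -97.20547049 238.09411824] [-0.77545024 -0.14836573 -1.96972314] 32.382266360281804
eye px [322.87676476 205.88328389] stub px [322.37937222 199.23692423]
```

```bash
python3 - <<'E'
from h import *
im=cv2.imread("pics/w6.png")
g=im.min(2)
print("cols",list(range(276,372,3)))
for r in range(155,250,3):print(r,' '.join('%3d'%v for v in g[r,276:372:3]))
E
```

```text
cols [276, 279, 282, 285, 288, 291, 294, 297, 300, 303, 306, 309, 312, 315, 318, 321, 324, 327, 330, 333, 336, 339, 342, 345, 348, 351, 354, 357, 360, 363, 366, 369]
155 161 164 165 164 161 162 162 161 162 165 162 161 158 155 156 156 155 157 155 155 156 156 158 157 160 159 158 169 169 167 163 155
158 159 158 157 159 161 162 164 162 160 162 162 163 162 165 161 157 156 156 157 154 156 156 156 157 155 155 157 159 161 158 157 156
161 157 158 159 158 159 157 158 158 160 162 162 163 162 161 160 162 163 164 164 158 157 155 155 153 154 153 157 155 153 157 156 157
164 156 153 156 153 156 157 160 159 158 158 157 159 158 159 163 163 159 161 158 160 160 161 159 158 153 153 156 156 157 157 156 156
167 147 150 154 155 157 155 154 154 157 158 159 158 159 182 236 230 229 232 209 142 163 161 163 160 162 160 157 155 153 151 153 155
170 153 146 153 159 160 155 155 155 157 146 155 209 224 224 224 224 223 222 221 220 134 172 156 159 156 162 160 159 160 161 157 154
173 139 144 145 145 148 155 161 160 174 222 218 109 220 218 218 219 220 218 221 223 102 222 221 214 149 155 156 157 159 159 158 156
176 138 14
[... 2589 characters left out ...]
  80  69  71  68  71 191  88  87  87 140
236  79  86  86  86  88  96  87  81  81  82  80  94  89  91  87  88  86  86  86  87  88  86  65  69  67  71  72 109  87  84  67 242
239 111  83  87  87  91  78  81  86  84  81  80  95  95  94  94  91  88  89  87  88  89  64  70  68  70  73  72  77  86  73 243 238
242 114 116  74  86  87  82  83  93  84  70  70  71  92  90  90  92  93  93  92  92  64  70  68  70  71  74  71  79  65   9   0 249
245 113 113 118  74  87  81  81  82  74  70  72  69  78  83  85  86  86  89  89  71  69  70  67  71  74  75  71 246   2  24  16   9
248 118 116 117 118 117  77  81  84  77  73  68  71  68  86  84  85  84  85  67  72  69  68  67  75  72  76 157 238 241 147  87  19
```

```bash
cat > meas.py <<'E'
from h import *
def meas(im,c,p):
    z=p[2]-131.6;u=np.array([.985,-.172]);A=np.radians(np.arange(-130,111,4))
    p0=p[:2]+[17.1,-8.6];O=edges(im,c,p0,z+2.5,25,36,A,sgn=-1)
    for _ in range(2):
        q,e=circ(O);O=edges(im,c,q[:2],z+2.5,25,36,A,sgn=-1)
    q,e=circ(O)
    I=edges(im,c,q[:2],z+2.5,19.5,26,A);qi,ei=circ(I)
    s0=np.array(onz(c,(321,201),86.5)[:2]) if not hasattr(meas,"s0") else meas.s0
    B=np.radians(np.arange(0,360,6))
    for _ in range(3):
        H=edges(im,c,s0,86.5,1,10,B);h,eh=circ(H);s0=h[:2]
    D=edges(im,c,s0,86.5,13,19.5,B,sgn=-1);d,ed=circ(D)
    print("ring outer",q,e,"inner",qi,ei);print("stub hole",h,eh,len(H),"disc",d,ed,len(D))
    return q,qi,h,d
if __name__=="__main__":
    n=np.load("w6.npz");c=dict(origin=n["o"],rotation=n["r"],mtx=n["m"]);im=cv2.imread("pics/w6.png")
    q,qi,h,d=meas(im,c,n["p"]);print("shift by outer",h[:2]-q[:2],"inner",h[:2]-qi[:2],"cam",n["o"])
E
python3 meas.py
```

```text
ring outer [ 677.12059771 -106.1374365    29.68037631] 0.660473719262947 inner [ 675.87006611 -106.21405666   22.5942112 ] 1.0071466995154486
stub hole [ 675.35576166 -104.38330888    5.9489519 ] 0.21515360319821494 60 disc [ 675.59943919 -104.78773231   17.58712089] 0.6476459254847159 60
shift by outer [-1.76483605  1.75412763] inner [-0.51430446  1.83074778] cam [ 736.42540362 -110.63037867  383.72325473]
```

```bash
python3 -m inch '[[-0.0005,0.0009,-0.001,0,0,0,0],[-0.0005,0.0009,-0.002,0,0,0,0],[0,0,-0.003,0,0,0,0],[0,0,-0.003,0,0,0,0],[0,0,-0.003,0,0,0,0],[0,0,-0.002,0,0,0,0],[0,0,-0.001,0,0,0,0],[0,0,0,0,0,0,0],[0,0,0,0,0,0,0],[0,0,0,0,0,0,0]]' 25
cat > look.py <<'E'
import sys;from meas import *
s=observe();c=calibration("wrist");im=camera("wrist")[:,:,::-1].copy();cv2.imwrite(f"pics/{sys.argv[1]}.png",im)
p=s["position"];print(p,s["ft_force"],s["wrist_torque"],s["gripper_width"])
meas.s0=np.array([675.4,-104.5]);q,qi,h,d=meas(im,c,p);z=p[2]-131.6
u=np.array([.985,-.172]);v=np.array([.172,.985])
I=edges(im,c,qi[:2],z+2.5,19.5,26,np.radians(np.arange(-130,111,4)))
best=least_squares  # max inscribed circle on a grid
G=[(np.hypot(*(I-(qi[:2]+a*u+b*v)).T),a,b) for a in np.arange(-4,4,.25) for b in np.arange(-3,3,.25)]
r,a,b=max(((np.percentile(r,5),a,b) for r,a,b in G));ins=qi[:2]+a*u+b*v;print("inscribed",ins,r)
rel=I-h[:2];ang=np.degrees(np.arctan2(rel@v,rel@u));rr=np.hypot(*rel.T)
print("clearance radius about stub axis by angle:",[(k,round(float(np.median(rr[abs(ang-k)<10])),1)) for k in range(-120,121,20) if (abs(ang-k)<10).any()])
for n,x in(("outer",q),("inner",qi),("inscr",ins)):dd=h[:2]-x[:2];print("shift",n,dd.round(2),"along",round(dd@u,2),"lat",round(dd@v,2))
E
python3 look.py w7
```

```text
time: 13.93
position: [657.0, -94.8, 223.1]
tcp_rot: [3.13, -0.272, 0.0]
ft_force: [0.3, -0.8, -2.2]
gripper_width: 32.7
grasp_force: 24.5
[656.96757837 -94.82638203 223.14923937] [ 0.27327989 -0.77761161 -2.24100834] [-0.00937779  0.0110981   0.03462922] 32.724942580434806
ring outer [ 675.83252062 -103.74584992   29.61848752] 0.5354036325790376 inner [ 674.41232999 -104.11639882   22.32897644] 0.7295023152399209
stub hole [ 675.34707418 -104.49032503    5.93876099] 0.2087137499320904 60 disc [ 675.65538186 -104.716134     17.59076777] 0.7128170805618533 60
inscribed [ 671.99282999 -103.44014882] 20.990145532871555
clearance radius about stub axis by angle: [(-120, 22.0), (-100, 21.9), (-80, 22.1), (-60, 22.0), (-40, 21.6), (-20, 21.1), (0, 21.4), (20, 21.6), (40, 21.9), (60, 21.6), (80, 21.0), (100, 23.3), (120, 23.8)]
shift outer [-0.49 -0.74] along -0.35 lat -0.82
shift inner [ 0.93 -0.37] along 0.99 lat -0.21
shift inscr [ 3.35 -1.05] along 3.48 lat -0.46
```

```bash
python3 -m inch '[[0.0004,-0.0001,0,0,0,0,0],[0,0,-0.0015,0,0,0,0],[0,0,-0.001,0,0,0,0],[0,0,-0.001,0,0,0,0],[0,0,-0.001,0,0,0,0],[0,0,0,0,0,0,0],[0,0,0,0,0,0,0],[0,0,0,0,0,0,0],[0,0,0,0,0,0,0],[0,0,0,0,0,0,0]]' 25
python3 look.py w8
python3 - <<'E'
from h import *
t=calibration("side");a=cv2.imread("pics/s4.png");b=cv2.imread("pics/s5.png")
# pose in s4: TCP~(452,37.8,142) ring on plate; s5: (452.1,39.85,166.4), ring eye ~ (469.5,31,z)
for z,im in((13,a),(37,b)):
    e=np.array([469.5,31 if z>20 else 29,z]);u=np.array([.985,-.172,0]);v=np.array([.172,.985,0])
    for nm,p in(("back",e+30*u),("left",e+30*v),("right",e-30*v)):print(z,nm,proj(t,p).round(1),end=" ")
    print()
g4=a.min(2);g5=b.min(2)
for g,r0,nm in((g4,300,"s4"),(g5,282,"s5")):
    print(nm)
    for r in range(r0,r0+30,1):print(r,' '.join('%3d'%x for x in g[r,346:388:2]))
E
```

```text
time: 14.82
position: [657.3, -94.9, 218.6]
tcp_rot: [-3.13, 0.272, -0.0]
ft_force: [0.2, -0.7, -1.3]
gripper_width: 32.5
grasp_force: 24.5
[657.31163323 -94.88213978 218.60792686] [ 0.22310458 -0.6822881  -1.25922806] [0.05882664 0.0391511  0.02756391] 32.46926607587284
ring outer [ 676.01966663 -103.78662104   29.61882515] 0.5788043254172722 inner [ 675.27490751 -104.81881767   21.68395355] 0.6712625530154661
stub hole [ 675.3232318  -104.45332604    5.96943642] 0.18355099025706484 60 disc [ 676.5007265  -104.90858256   18.15804784] 0.8190102884444187 60
inscribed [ 675.02865751 -104.77581767] 20.88082500098277
clearance radius about stub axis by angle: [(-120, 21.9), (-100, 21.7), (-80, 22.2), (-60, 22.2), (-40, 21.8), (-20, 21.3), (0, 21.5), (20, 21.9), (40, 21.6), (60, 21.2), (80, 21.2), (100, 20.5), (120, 23.7)]
shift outer [-0.7  -0.67] along -0.57 lat -0.78
shift inner [0.05 0.37] along -0.02 lat 0.37
shift inscr [0.29 0.32] along 0.23 lat 0.37
13 back [352.2 307.8] 13 left [365.1 318.8] 13 right [372.8 302.3] 
37 back [352.5 296.1] 37 left [365.5 306.9] 37 right [373.2 290.8
[... 4588 characters left out ...]
  61  60  60  68 129 178 192 192 179 162 135 136 165 108 131  99 122 104  90  64  60
305  60  61  61  62  88 139 162 194 195 193 181 191 211 149 176 139  96  93  87  76  62
306  61  62  62  61  64  95 128 187 192 164 168 184 217 144 154 137  93  92  94 102  61
307  61  61  62  61  60  67 104 175 185 126 125 136 208 113 101 103  93  91  96 110  60
308  59  60  60  59  59  60  73 136 151 111 104 113 183  96  79  85  92  89  91  98  59
309  58  60  61  61  60  59  60  72  86  85  84  90 130  77  61  67  77  76  81  83  58
310  59  60  60  61  61  60  58  59  61  62  63  64  71  62  58  59  60  59  65  67  57
311  59  60  59  60  60  59  60  61  59  59  60  60  60  60  60  59  58  58  59  59  58
```

```bash
python3 -m inch '[[0.0004,-0.0001,0,0,0,0,0],[0,0,-0.001,0,0,0,0],[0,0,-0.0015,0,0,0,0],[0,0,-0.002,0,0,0,0],[0,0,-0.002,0,0,0,0],[0,0,-0.0015,0,0,0,0],[0,0,-0.001,0,0,0,0],[0,0,0,0,0,0,0],[0,0,0,0,0,0,0],[0,0,0,0,0,0,0]]' 25
python3 look.py w9
python3 - <<'E'
from h import *
f=[];
for i in range(8):
    s=observe();camera("side") if i<7 else cv2.imwrite("pics/s9.png",camera("side")[:,:,::-1]);f.append(np.r_[s["ft_force"],s["wrist_torque"]])
print(np.mean(f,0).round(2),np.std(f,0).round(2))
E
```

```text
time: 15.7
position: [657.7, -95.0, 209.6]
tcp_rot: [3.13, -0.272, 0.0]
ft_force: [-0.4, -0.4, -2.7]
gripper_width: 32.4
grasp_force: 24.5
[657.69365659 -95.00376288 209.60175299] [-0.43948132 -0.39168593 -2.73302167] [-0.00971008  0.0094377   0.02237646] 32.37579742431202
ring outer [ 676.52796633 -103.92833861   29.60012147] 0.5329039219823446 inner [ 674.31811643 -104.77265534   21.93235055] 0.6935881681582065
stub hole [ 675.4240945  -104.42571728    5.99183347] 0.22337809666025915 60 disc [ 676.17848311 -104.65861375   17.67722538] 1.3200754663599745 60
inscribed [ 674.36111643 -104.52640534] 20.921453537397447
clearance radius about stub axis by angle: [(-120, 22.5), (-100, 21.7), (-80, 22.4), (-60, 22.6), (-40, 22.1), (-20, 20.9), (0, 20.4), (20, 20.4), (40, 20.7), (60, 20.8), (80, 20.9), (100, 21.4), (120, 22.0)]
shift outer [-1.1 -0.5] along -1.0 lat -0.68
shift inner [1.11 0.35] along 1.03 lat 0.53
shift inscr [1.06 0.1 ] along 1.03 lat 0.28
[ 0.27 -0.02 -1.92  0.03  0.01 -0.  ] [0.35 0.5  0.55 0.02 0.02 0.03]
```

```bash
cat > ft.py <<'E'
from h import *
f=[]
for i in range(6):
    s=observe();camera("side");f.append(np.r_[s["ft_force"],s["wrist_torque"],s["position"]])
print(np.mean(f,0).round(2))
E
python3 -m inch '[[0,0,-0.0005,0,0,0,0],[0,0,-0.0005,0,0,0,0],[0,0,-0.0005,0,0,0,0],[0,0,-0.0005,0,0,0,0],[0,0,-0.0005,0,0,0,0],[0,0,-0.0005,0,0,0,0],[0,0,0,0,0,0,0],[0,0,0,0,0,0,0],[0,0,0,0,0,0,0],[0,0,0,0,0,0,0]]' 25; python3 ft.py
python3 -m inch '[[0,0,-0.0005,0,0,0,0],[0,0,0,0,0,0,0],[0,0,-0.0005,0,0,0,0],[0,0,0,0,0,0,0],[0,0,0,0,0,0,0],[0,0,0,0,0,0,0],[0,0,0,0,0,0,0],[0,0,0,0,0,0,0],[0,0,0,0,0,0,0],[0,0,0,0,0,0,0]]' 25; python3 ft.py
```

```text
time: 16.98
position: [657.7, -95.0, 206.6]
tcp_rot: [3.13, -0.272, 0.0]
ft_force: [-0.1, -0.6, -1.6]
gripper_width: 32.1
grasp_force: 24.5
[-3.1000e-01 -4.0000e-02 -1.7300e+00  4.0000e-02  1.0000e-02  0.0000e+00
  6.5768e+02 -9.4990e+01  2.0656e+02]
time: 18.12
position: [657.7, -95.0, 205.6]
tcp_rot: [3.13, -0.272, 0.0]
ft_force: [0.4, -0.2, -2.0]
gripper_width: 32.4
grasp_force: 24.5
[-6.0000e-02 -2.0000e-02 -1.8000e+00  5.0000e-02  2.0000e-02 -0.0000e+00
  6.5766e+02 -9.4980e+01  2.0553e+02]
```

```bash
for i in 1; do
python3 -m inch '[[0,0,-0.0005,0,0,0,0],[0,0,0,0,0,0,0],[0,0,-0.0005,0,0,0,0],[0,0,0,0,0,0,0],[0,0,0,0,0,0,0],[0,0,0,0,0,0,0],[0,0,0,0,0,0,0],[0,0,0,0,0,0,0],[0,0,0,0,0,0,0],[0,0,0,0,0,0,0]]' 25 | tail -3; python3 ft.py; done
python3 -m inch '[[0,0,-0.0005,0,0,0,0],[0,0,0,0,0,0,0],[0,0,0,0,0,0,0],[0,0,0,0,0,0,0],[0,0,0,0,0,0,0],[0,0,0,0,0,0,0],[0,0,0,0,0,0,0],[0,0,0,0,0,0,0],[0,0,0,0,0,0,0],[0,0,0,0,0,0,0]]' 25 | tail -3; python3 ft.py
```

```text
ft_force: [-0.1, 0.3, -2.3]
gripper_width: 32.8
grasp_force: 24.5
[-9.0000e-02  7.0000e-02 -2.0100e+00  4.0000e-02  1.0000e-02 -1.0000e-02
  6.5765e+02 -9.4990e+01  2.0451e+02]
ft_force: [-0.8, 0.1, -1.5]
gripper_width: 32.0
grasp_force: 24.5
[ 2.2000e-01  1.9000e-01 -1.8000e+00  2.0000e-02  1.0000e-02 -1.0000e-02
  6.5766e+02 -9.4970e+01  2.0401e+02]
```

```bash
python3 -m inch '[[0,0,-0.0005,0,0,0,0],[0,0,0,0,0,0,0],[0,0,0,0,0,0,0],[0,0,-0.0003,0,0,0,0],[0,0,0,0,0,0,0],[0,0,0,0,0,0,0],[0,0,0,0,0,0,0],[0,0,0,0,0,0,0],[0,0,0,0,0,0,0],[0,0,0,0,0,0,0]]' 25 | tail -3; python3 ft.py
python3 -m inch '[[0,0,-0.0005,0,0,0,0],[0,0,0,0,0,0,0],[0,0,0,0,0,0,0],[0,0,0,0,0,0,0],[0,0,0,0,0,0,0],[0,0,0,0,0,0,0],[0,0,0,0,0,0,0],[0,0,0,0,0,0,0],[0,0,0,0,0,0,0],[0,0,0,0,0,0,0]]' 25 | tail -3; python3 ft.py
```

```text
ft_force: [-0.6, -0.4, -2.3]
gripper_width: 32.3
grasp_force: 24.5
[-1.3000e-01 -8.0000e-02 -1.8200e+00  6.0000e-02  0.0000e+00  1.0000e-02
  6.5766e+02 -9.4970e+01  2.0322e+02]
ft_force: [0.2, -0.4, -2.2]
gripper_width: 32.4
grasp_force: 24.5
[ 2.0000e-01 -3.9000e-01 -1.9200e+00  7.0000e-02  2.0000e-02 -1.0000e-02
  6.5766e+02 -9.4980e+01  2.0272e+02]
```

```bash
python3 -m inch '[[0,0,-0.0005,0,0,0,0],[0,0,0,0,0,0,0],[0,0,0,0,0,0,0],[0,0,0,0,0,0,0],[0,0,0,0,0,0,0],[0,0,0,0,0,0,0],[0,0,0,0,0,0,0],[0,0,0,0,0,0,0],[0,0,0,0,0,0,0],[0,0,0,0,0,0,0]]' 25 | tail -3; python3 ft.py
python3 -m inch '[[0,0,-0.0005,0,0,0,0],[0,0,0,0,0,0,0],[0,0,0,0,0,0,0],[0,0,0,0,0,0,0],[0,0,0,0,0,0,0],[0,0,0,0,0,0,0],[0,0,0,0,0,0,0],[0,0,0,0,0,0,0],[0,0,0,0,0,0,0],[0,0,0,0,0,0,0]]' 25 | tail -3; python3 ft.py
```

```text
ft_force: [0.7, -0.2, -2.5]
gripper_width: 32.2
grasp_force: 24.5
[ 1.2000e-01 -2.2000e-01 -2.3700e+00  3.0000e-02  1.0000e-02  1.0000e-02
  6.5765e+02 -9.4960e+01  2.0221e+02]
ft_force: [0.2, 0.6, -0.6]
gripper_width: 32.1
grasp_force: 24.6
[-4.1000e-01 -3.0000e-01 -7.0000e-01  6.0000e-02  4.0000e-02  2.0000e-02
  6.5767e+02 -9.4980e+01  2.0174e+02]
```

```bash
python3 -m inch '[[0,0,0.0005,0,0,0,0],[0,0,0.0005,0,0,0,0],[0,0,0.0005,0,0,0,0],[0,0,0.0005,0,0,0,0],[0,0,0.0001,0,0,0,0],[0,0,0,0,0,0,0],[0,0,0,0,0,0,0],[0,0,0,0,0,0,0],[0,0,0,0,0,0,0],[0,0,0,0,0,0,0]]' 25; python3 ft.py; python3 look.py w10 | tail -7
python3 - <<'E'
import cv2
g=cv2.imread("pics/w10.png").min(2)
print("cols",list(range(276,372,3)))
for r in range(163,226,3):print(r,' '.join('%3d'%v for v in g[r,276:372:3]))
E
```

```text
time: 26.05
position: [657.6, -95.0, 203.8]
tcp_rot: [3.13, -0.272, -0.0]
ft_force: [-0.3, 0.6, -1.6]
gripper_width: 32.1
grasp_force: 24.5
[ 1.6000e-01  1.3000e-01 -1.8400e+00  4.0000e-02  2.0000e-02 -0.0000e+00
  6.5765e+02 -9.4980e+01  2.0381e+02]
ring outer [ 676.41126919 -103.88408208   29.58161327] 0.7112731583869696 inner [ 674.48033157 -104.81375254   21.9774057 ] 0.9662404374611431
stub hole [ 675.37916142 -104.56993928    6.00746266] 0.17944215926309498 60 disc [ 675.80611406 -104.51926211   17.45839042] 1.3416286867305527 60
inscribed [ 672.59633157 -103.97725254] 21.27474444551843
clearance radius about stub axis by angle: [(-120, 22.4), (-100, 21.7), (-80, 22.4), (-60, 22.6), (-40, 22.2), (-20, 19.5), (0, 19.5), (20, 19.5), (40, 20.2), (60, 20.3), (80, 21.3), (100, 21.6), (120, 24.0)]
shift outer [-1.03 -0.69] along -0.9 lat -0.85
shift inner [0.9  0.24] along 0.84 lat 0.39
shift inscr [ 2.78 -0.59] along 2.84 lat -0.11
cols [276, 279, 282, 285, 288, 291, 294, 297, 300, 303, 306, 309, 312, 315, 318, 321, 324, 327, 330, 333, 336, 339, 342, 345, 348, 351, 354, 357, 360, 36
[... 2084 characters left out ...]
 213 214 164 167 218 214 212 153 154 152
211 154 157 154  97 223 218 222 206 150 217 213 213 212 217  36  44  40  41  41 220 217 210 210 211 106 163 217 213 173 149 153 152
214 151 150 151 149 225 217 219 108 158 215 217 219 219 215 149  41  45  43 120 218 216 214 211 213 158 218 215 213 137 140 142 147
217 152 148 150 148 164 219 217 106 145 195 214 214 214 214 218 223 139 174 214 214 211 212 214 215 160 209 223 198 143 142 145 142
220 158 155 156 154 148 144 217 220 217 159 208 208 208 209 211 213 215 211 214 218 217 216 214 159 143 220 211 140 144 145 141 143
223 157 157 158 158 160 160 219 217 154 182 183 213 213 211 209 206 207 213 215 216 216 213 190 153 116 219 219 139 139 138 139 139
```

```bash
python3 -c "
from plant import robot
print(robot.close_job())"
```

```text
the job is handed in; nothing more can be done
None
```

I handed the job in with the pliers still squeezed to the stop, holding the spread ring round the axle at about groove height (72.5 mm), with no measurable contact force; its centring and level were checked only by image measurement and a light touch on the washer, and I moved none of the other things.

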